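Check the stop of a vial crimper's hand lever

TASK

Before the crimper is used, check that its hand lever stops short of the fixed bar: with the backs of the fingers, gently press the lever in towards the bar until it bears on its stop screw, and keep it pressed there for two seconds. Then ease it slowly back out to its rest with the fingers, without letting it snap back, and move clear. Do not grip the lever or touch the bar, and leave the bottles and the dish where they stand.

Things in the scene. Friction and masses are not known exactly. Their poses are not given: they have to be found in the camera images.
- crimper: bench crimper for vial caps, fixed to the table: grey base plate 150 x 185 x 14 mm, grey round head 54 mm across (105 to 155 mm up), steel column 191 mm high. Origin on the surface under the head's axis; x points to the column at the back, y to its left. A fixed bar and, in front (-x) of it, a hand lever reach out of the head to the right (-y), level, 130 mm up, as on a handlebar.
- crimper_bar: the fixed round bar, parallel to the crimper's y axis 10 mm in front (-x) of its origin, 130 mm above the surface, ending 212 mm to the right; its outer part wears a black grip 24 mm thick. Frame as the crimper's.
- crimper_lever (a joint): the lever's angle: 0 at rest, swung out; grows as it is pressed in to the bar. Upright pivot at (-38, -45) mm in the crimper's frame. A spring pushes it out: at lever_face about 2 N at rest, 4 N at 0.36 rad. It meets the stop screw somewhere from 0.20 to 0.39 rad, before the bar (about 0.46 rad). Let go, it snaps out at over 3 rad/s; keep its return well below 2.5 rad/s.
- lever_face (a point): point to press: outer face of the lever's black grip, 115 mm from the pivot, at mid-height, 130 mm up. Grip: 21 mm high, 14 mm thick, from 70 to 144 mm from the pivot; free space above, below and in front. The frame turns with the lever: x is level, square to the face, towards the bar (the way to press), -y along the lever to its free end. It moves 23 to 45 mm on its arc to the stop.
- bar_face (a point): point on the bar's grip that faces the lever, 115 mm to the right of the lever's pivot; frame as the crimper's. With the lever on its stop about 12 to 33 mm stay free between the two grips.
- crimper_stop (a joint): how far the stop screw is turned out of the bar towards the lever (m); differs from crimper to crimper, and does not move when pressed. The further out, the sooner the lever stops.
- stop_tip (a point): rounded tip of the stop screw (6 mm thick), which goes level through the bar at its steel part between head and grip, 90 mm right of the crimper's origin, at the lever's height; the steel part of the lever meets it 45 mm from the pivot.
- amber_bottle: bystander, loose: brown glass bottle with a black cap, 54 mm across, 108 mm high; origin under its middle
- white_bottle: bystander, loose: white bottle with a black cap, 48 mm across, 92 mm high; origin under its middle
- dish: bystander, loose: flat lidded petri dish, 62 mm across, 13 mm high; origin under its middle

How it is judged (in metres and radians):
On the way, in this order (a step that is already met when the one before it is completed fails the run):
1. the lever is pressed onto its stop screw by the fingers from its outer side, at finger height, and kept there for 1.5 s (contact force between crimper_lever and crimper_stop above 1.5 N and contact force between any of the fingers, the arm and crimper_lever above 1.5 N and z of the grasp point in the frame of lever_face between -0.045 and 0.045 m), for 1.5 s.
2. the lever is back out at its rest (value of joint crimper_lever below 0.03 rad), for 0.2 s.
At the end, for the whole second after the job is handed in: The lever is back at its rest (within 0.03 rad) with nothing touching it, and both bottles and the dish stand within 15 mm of where they were, upright (value of joint crimper_lever below 0.03 rad and contact force between anything else and crimper_lever below 0.5 N and distance of each of amber_bottle, white_bottle, dish from where it was at the start of the episode below 0.015 m and angle between each of amber_bottle, white_bottle's own z axis and vertical below 0.2 rad).
It fails at once if the lever snaps back (faster than 2.5 rad/s) (velocity of joint crimper_lever below -2.5 rad/s).
It fails at once if the lever is forced (more than 40 N) (contact force between any of the fingers, the arm and crimper_lever above 40 N).
It fails at once if the lever is taken between the fingers (contact force between any of the fingers, the arm and crimper_lever above 1 N and x of the grasp point in the frame of lever_face above 0 m).
It fails at once if the bar is touched (contact force between any of the fingers, the arm and crimper_bar above 1 N).
It fails at once if a bottle or the dish is moved more than 15 mm (distance of any of amber_bottle, white_bottle, dish from where it was at the start of the episode above 0.015 m).
It also fails if it takes over 45 s, if anything falls off the work surface, if the arm or the gripper's body presses on something with over 40 N, if the wrist force passes 120 N, or if a joint passes its speed limit or range.

ROBOT

A 7-joint arm with a two-finger parallel gripper is mounted at the origin on a cart in front of the work surface, level with it; the furniture and walls round the work are solid. World frame = base frame: x ahead of the robot, y to its left, z up, the work surface at z = 0. Lengths are in mm, angles in rad, forces in N, time in s.
With the tool pointing down it reaches from about 400 to 850 mm from the base axis. Payload 10.4 kg.
Tool frame: the origin (TCP) lies at the very end of the fingers, on their centre line; the grasp point (between the pads) lies 19 mm behind it; z points along the fingers, y is the direction in which the jaws open and shut (so a half turn about z gives the same grasp; the last joint's range is limited). The gripper opens to 87 mm and grips with 3 to 60 N. Pads are 19 mm wide; open, the fingers measure 117 mm over their backs; the gripper's body (75 mm by 190 mm) begins 51 mm behind the grasp point.
Start: joints at [-0.023, 0.332, -0.065, 1.46, 0.022, 1.35, -0.088], TCP at [625.022, 0.018, 222.576] pointing down, gripper open.
Joint ranges: [-2.6, 2.6], [-0.5, 2.12], [-1.47, 1.34], [0.16, 2.42], [-1.27, 4.41], [0.06, 2.06], [-2.6, 2.6]. Speed limits (rad/s): [2.22, 2.22, 2.79, 2.79, 3.14, 3.14, 3.14].

INTERFACE

Orientations are given as a 3x3 rotation matrix whose columns are the frame's x, y, z axes.
In Python, from cell import arm gives the robot as it stands.
- The arm moves only by the tool drive_tool, never from a script. Its argument "commands" is a list of rows, each a list of 3 entries, a list of its own where there are three numbers: the shift along the tool's x, y, z in cm, then the turn, a rotation vector about the tool's x, y, z in degrees, then the gripper command: -1 is fully open, 1 is shut, values between are in proportion. In form: [[[tx, ty, tz], [rx, ry, rz], grip], ...]. A call has 1 to 12 rows; each row shifts and turns the commanded pose from where the row before left it, along the tool's axes as they then stand; what a row does not reach is not made up. A row lasts 1/12 s, in which the tool goes at most 41.7 mm and 7.16 degrees, less where a joint would pass 70% of its speed; a pose out of reach is approached as far as the arm can. A call is refused whole if a number of a shift passes 4.17 or a number of a turn 7.16, either way. A call with a gripper value outside its range is refused whole. The fingers move at their own pace and stop on an object; "grip_force" is the grip in N (left out, the last holds). Time passes only in rows, so rows that do not move let the fingers close. It gives the time, the measured TCP pose, the force and the opening at its end, in the units of the state.
- arm.read_state(): the state, without advancing time (a new reading comes with each control period).
- arm.get_image(name): name is "scene" or "side" or "wrist"; returns the picture (420x560x3 uint8, red, green, blue); there is no depth.
- arm.camera_params(name): a dict with "intrinsics" (3x3 intrinsics, pixels), "R" (3x3) and "t" (3): a world point X has camera coordinates R X + t; the wrist camera has in their place "tool_from_camera" (4x4, takes a point from camera to tool coordinates, whose origin is the TCP and whose axes are the flange's). Camera axes: x right, y down, z forward; pixel columns grow to the right and rows downward; lengths in mm; the calibration is good to about 2 mm. A picture is of the moment at which its call begins: read the wrist's pose just before it. camera_params takes no time and is no camera call.
- arm.close_job(): hands the job in, once; it reports no verdict.
The state is a dict: "time": time; "qpos": joint angles; "joint_velocities": joint speeds; "effort": joint torques, N m; "position": TCP position; "tcp_rot": TCP orientation; "force": force on the tool from outside, world axes, zero at the start; "wrist_torque": the same for the moment, N m; "width": finger opening in mm.
Only numpy, scipy, OpenCV 4.12 (cv2) and the standard library are available. Lean on these libraries where they do the work, as an engineer would, in place of code of your own. Each camera call takes 0.05 s, during which the arm holds its last target. There are 200 camera calls.

## Working session

There is one attempt and no reset: what is moved stays moved. The work goes in short steps, Python scripts to look and compute and a tool call to move; the robot and the scene stay as the last step left them, time stands still between calls to the robot, and variables do not carry over. Pictures are saved under pics/ and viewed, about 8 in all and at most 12, crops included, and the job is handed in when it is done.

Besides the shell and the picture viewer there is one more tool, called after "Call:" as name([rows], argument=value, ...), one row to a line, values as JSON. drive_tool: Moves the arm, as the interface text tells. Its arguments: {"type":"object","properties":{"commands":{"type":"array"},"grip_force":{"type":"number"}},"required":["commands"]}

```bash
mkdir -p pics; python3 - <<'E'
from cell import arm
import cv2,numpy as np
for n in("scene","side"):
    cv2.imwrite(f"pics/{n}0.png",cv2.resize(arm.get_image(n)[:,:,::-1],(800,600),interpolation=cv2.INTER_CUBIC))
    p=arm.camera_params(n);print(n,{k:np.round(v,3).tolist() for k,v in p.items()})
s=arm.read_state();print({k:np.round(v,3).tolist() for k,v in s.items()})
E
```

```text
scene {'intrinsics': [[449.199, 0.0, 277.436], [0.0, 449.199, 206.893], [0.0, 0.0, 1.0]], 'R': [[0.903, -0.429, 0.021], [-0.16, -0.381, -0.911], [0.398, 0.819, -0.412]], 't': [-525.78, 267.376, 504.73]}
side {'intrinsics': [[412.684, 0.0, 279.422], [0.0, 412.684, 210.401], [0.0, 0.0, 1.0]], 'R': [[0.898, -0.44, -0.018], [-0.301, -0.584, -0.754], [0.321, 0.682, -0.657]], 't': [-484.207, 373.262, 597.103]}
{'time': 0.1, 'qpos': [-0.023, 0.333, -0.065, 1.461, 0.022, 1.35, -0.089], 'joint_velocities': [0.002, -0.002, 0.001, -0.001, 0.0, -0.0, -0.0], 'effort': [0.0, -62.454, 0.024, -39.072, -0.062, 0.037, 0.0], 'position': [624.646, -0.007, 221.816], 'tcp_rot': [[0.0, 1.0, -0.001], [1.0, -0.0, -0.0], [-0.0, -0.001, -1.0]], 'force': [0.833, -0.334, 0.443], 'wrist_torque': [-0.013, 0.019, -0.024], 'width': 86.968}
```

View pics/scene0.png

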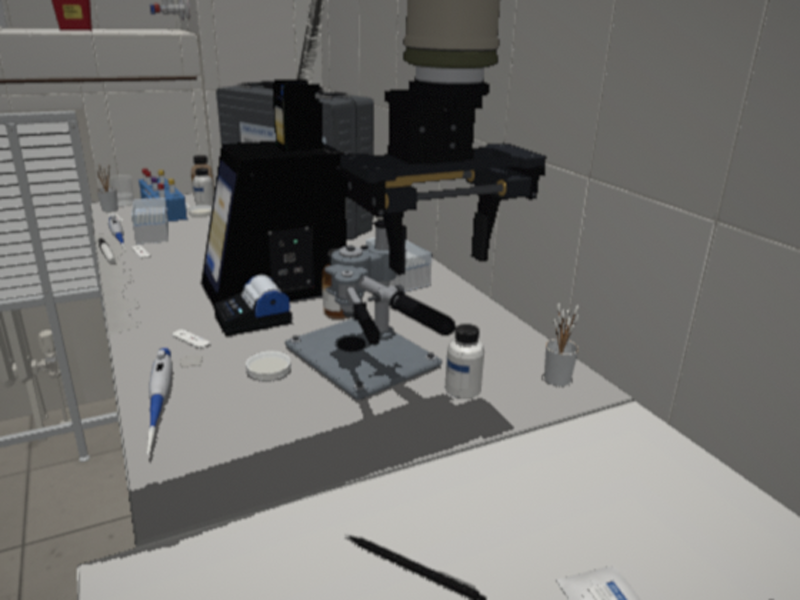

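View pics/side0.png

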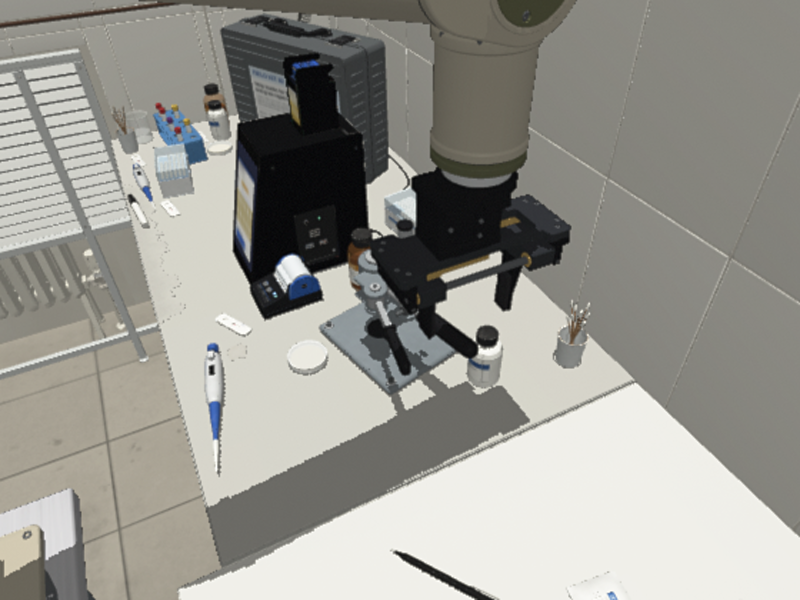

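Scene: crimper with plate corners near (287,344), (360,395), (440,360), bar tip near (450,325), lever tip near (370,338). The white bottle is by the bar tip at (465,390), and the dish is at (268,365). I'll take enlarged crops next.

```bash
python3 - <<'E'
from cell import arm
import cv2,numpy as np
a=arm.get_image("scene")[160:290,190:350,::-1]
b=arm.get_image("side")[150:280,215:375,::-1]
f=lambda i:cv2.resize(i,None,fx=5,fy=5,interpolation=cv2.INTER_CUBIC)[:600]
cv2.imwrite("pics/a.png",f(a));cv2.imwrite("pics/b.png",f(b))
E
```

```text
(no output)
```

View pics/a.png

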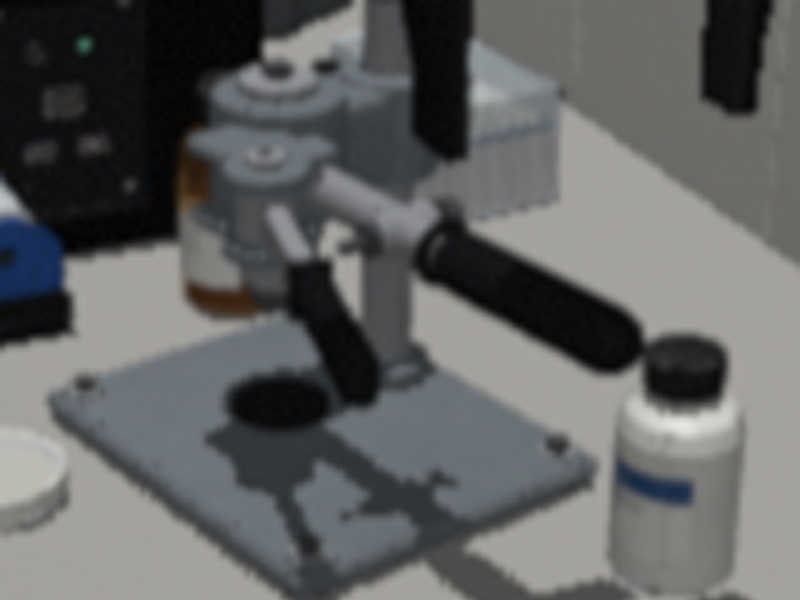

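View pics/b.png

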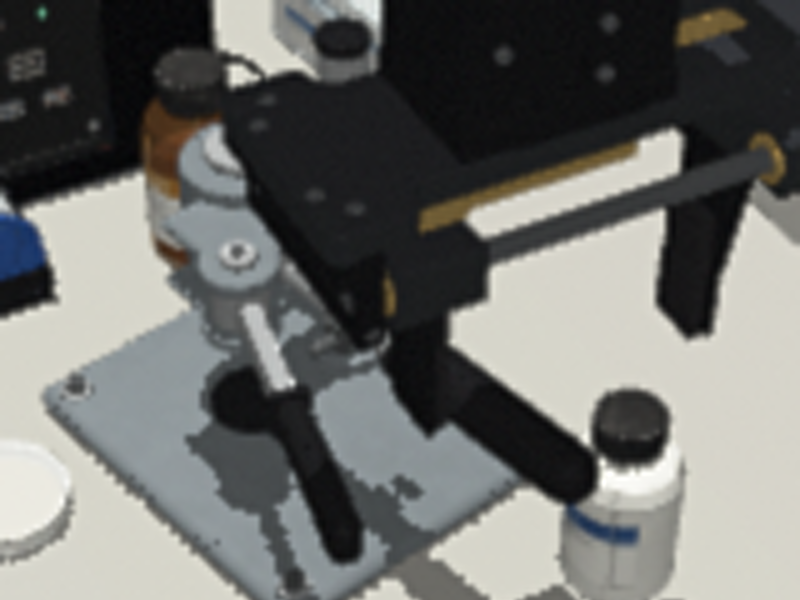

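```bash
cat > h.py <<'E'
from cell import arm
import cv2,numpy as np
P={n:(lambda p:p["intrinsics"]@np.c_[p["R"],p["t"]])(arm.camera_params(n)) for n in("scene","side")}
def tri(a,b):
    X=cv2.triangulatePoints(P["scene"],P["side"],np.float64(a),np.float64(b)).ravel();X=X[:3]/X[3]
    e=[np.round((lambda q:q[:2]/q[2])(P[n]@np.r_[X,1])-u,1) for n,u in(("scene",a),("side",b))]
    return X,e
def onplane(n,u,z):
    H=P[n][:,[0,1,3]].copy();H[:,2]+=P[n][:,2]*z
    q=np.linalg.solve(H,[*u,1]);return q[:2]/q[2]
E
python3 - <<'E'
from h import *
S=lambda x,y:(x/5+190,y/5+160)
D=lambda x,y:(x/5+215,y/5+150)
for k,a,b,z in[("pivot",S(265,153),D(238,252),150),("bartip",S(618,343),D(575,478),130),("levtip",S(360,388),D(347,548),130),("levin",S(308,270),D(287,395),130),
 ("cap",S(685,355),D(632,410),92),("plateL",S(52,400),D(45,398),14),("headtop",S(278,72),D(225,147),155)]:
    X,e=tri(a,b);print(k,X.round(),e,onplane("scene",a,z).round(),onplane("side",b,z).round())
print("dish",onplane("scene",S(0,465),13),onplane("side",D(5,490),13))
print("plateR",onplane("scene",S(595,465),14),"front",onplane("scene",S(300,590),14))
print("amber",onplane("scene",S(225,300),0))
E
```

```text
pivot [591. 175. 150.] [array([-0.1,  0. ]), array([ 0.2, -0. ])] [591. 174.] [591. 174.]
bartip [657.  27. 128.] [array([-0.3,  0. ]), array([ 0.3, -0. ])] [655.  24.] [655.  25.]
levtip [569.  36. 125.] [array([-0.,  0.]), array([ 0., -0.])] [566.  28.] [567.  33.]
levin [581. 109. 133.] [array([-0.2,  0. ]), array([ 0.3, -0. ])] [584. 114.] [582. 112.]
cap [722.  86.  82.] [array([ 0., -0.]), array([-0.,  0.])] [712.  70.] [716.  78.]
plateL [534. 279.   7.] [array([-0.4,  0. ]), array([ 0.4, -0.1])] [532. 266.] [532. 272.]
headtop [613. 224. 161.] [array([-1.8,  0.1]), array([ 2.1, -0.2])] [622. 238.] [612. 233.]
dish [498.29239927 224.39396223] [495.85114519 225.91498706]
plateR [712.69480691 130.05039164] front [572.20008962  94.39297751]
amber [640.03813786 353.28159504]
```

Fit: the pivot is at about (591,174) and the crimper yaw is about +14°. The predicted origin (617,227) agrees with the head I saw. Lever length comes out at 143 mm against 144 given, and bar tip to pivot at 162 mm against 165. Rest lever_face is at about (566,62,130), with the press direction close to world +x, which is tool y.

Call:
drive_tool([
  [[1, -1.6, 0], [0, 0, 0], 1],
  [[1, -1.6, 0], [0, 0, 0], 1],
  [[1, -1.6, 0], [0, 0, 0], 1],
  [[1, -1.6, 0], [0, 0, 0], 1],
  [[1, -1.6, 0], [0, 0, 0], 1],
  [[1.1, -1.6, 0], [0, 0, 0], 1],
  [[0, 0, 0], [0, 0, 0], 1],
  [[0, 0, 0], [0, 0, 0], 1],
  [[0, 0, 0], [0, 0, 0], 1],
  [[0, 0, 0], [0, 0, 0], 1],
], grip_force=20)

```text
time: 1.03
position: [529.5, 60.3, 222.4]
tcp_rot: [[0.001, 1.0, 0.0], [1.0, -0.001, -0.0], [-0.0, 0.0, -1.0]]
force: [-0.7, 0.2, -0.5]
width: 28.1
```

Call:
drive_tool([
  [[0, 0, 0], [0, 0, 0], 1],
  [[0, 0, 0], [0, 0, 0], 1],
  [[0, 0, 0], [0, 0, 0], 1],
  [[0, 0, 0], [0, 0, 0], 1],
  [[0, 0, 0], [0, 0, 0], 1],
  [[0, 0, 0], [0, 0, 0], 1],
])

```text
time: 1.53
position: [529.1, 61.0, 222.6]
tcp_rot: [[0.0, 1.0, 0.0], [1.0, -0.0, 0.0], [0.0, 0.0, -1.0]]
force: [0.5, -0.4, 0.3]
width: 0.9
```

Call:
drive_tool([
  [[0, 0, 1.9], [0, 0, 0], 1],
  [[0, 0, 1.9], [0, 0, 0], 1],
  [[0, 0, 1.9], [0, 0, 0], 1],
  [[0, 0, 1.9], [0, 0, 0], 1],
  [[0, 0, 1.9], [0, 0, 0], 1],
  [[0, 0, 1.9], [0, 0, 0], 1],
  [[0, 0, 0], [0, 0, 0], 1],
  [[0, 0, 0], [0, 0, 0], 1],
])

```text
time: 2.2
position: [528.6, 60.9, 108.3]
tcp_rot: [[-0.0, 1.0, -0.002], [1.0, 0.0, -0.0], [-0.0, -0.002, -1.0]]
force: [1.0, 0.5, 1.2]
width: 0.4
```

```bash
python3 - <<'E'
from h import *
cv2.imwrite("pics/c.png",cv2.resize(arm.get_image("scene")[130:290,170:380,::-1],None,fx=3.7,fy=3.7,interpolation=cv2.INTER_CUBIC))
s=arm.read_state();print(s["position"],s["width"],s["force"])
E
```

```text
[529.34653315  61.07329549 109.32897301] 0.3880917230236127 [-0.12252088 -0.19051379  0.33890378]
```

View pics/c.png

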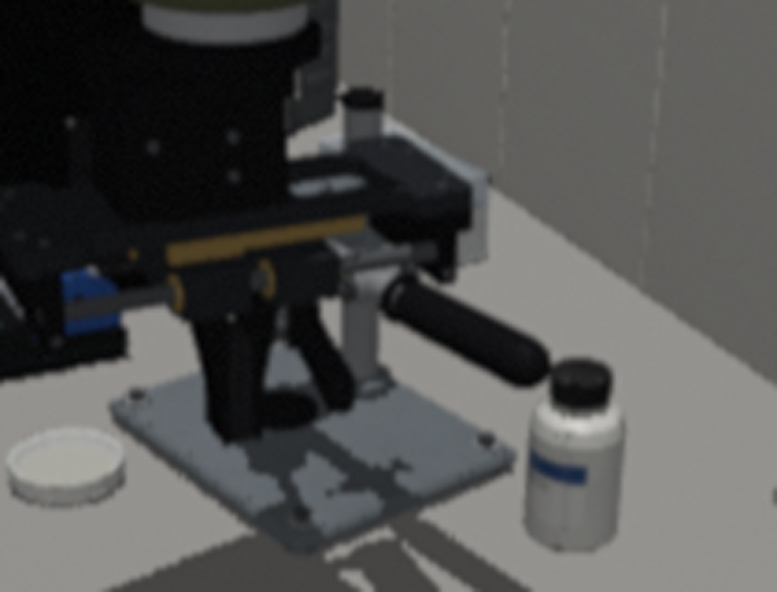

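The closed fingers stand outside the lever at about (240,380), with clear space to the lever grip at (325,360). Body and bar are clear. Now I'll advance gently.

Call:
drive_tool([
  [[0, 0.5, 0], [0, 0, 0], 1],
  [[0, 0.4, 0], [0, 0, 0], 1],
  [[0, 0.2, 0], [0, 0, 0], 1],
  [[0, 0.2, 0], [0, 0, 0], 1],
  [[0, 0.2, 0], [0, 0, 0], 1],
  [[0, 0.2, 0], [0, 0, 0], 1],
  [[0, 0.2, 0], [0, 0, 0], 1],
  [[0, 0.2, 0], [0, 0, 0], 1],
  [[0, 0.2, 0], [0, 0, 0], 1],
  [[0, 0.2, 0], [0, 0, 0], 1],
  [[0, 0, 0], [0, 0, 0], 1],
  [[0, 0, 0], [0, 0, 0], 1],
])

```text
time: 3.25
position: [553.8, 60.9, 108.4]
tcp_rot: [[0.0, 1.0, -0.001], [1.0, -0.0, -0.0], [-0.0, -0.001, -1.0]]
force: [-1.9, -0.4, 0.5]
width: 0.3
```

Call:
drive_tool([
  [[0, 0.2, 0], [0, 0, 0], 1],
  [[0, 0.2, 0], [0, 0, 0], 1],
  [[0, 0.2, 0], [0, 0, 0], 1],
  [[0, 0.2, 0], [0, 0, 0], 1],
  [[0, 0.2, 0], [0, 0, 0], 1],
  [[0, 0, 0], [0, 0, 0], 1],
  [[0, 0, 0], [0, 0, 0], 1],
])

```text
time: 3.83
position: [564.1, 60.9, 108.5]
tcp_rot: [[0.0, 1.0, 0.0], [1.0, -0.0, -0.0], [-0.0, 0.0, -1.0]]
force: [-1.1, -1.9, 0.6]
width: 0.3
```

Call:
drive_tool([
  [[0, 0.15, 0], [0, 0, 0], 1],
  [[0, 0.15, 0], [0, 0, 0], 1],
  [[0, 0.15, 0], [0, 0, 0], 1],
  [[0, 0.15, 0], [0, 0, 0], 1],
  [[0, 0.1, 0], [0, 0, 0], 1],
  [[0, 0, 0], [0, 0, 0], 1],
  [[0, 0, 0], [0, 0, 0], 1],
])

```text
time: 4.42
position: [571.1, 60.9, 108.5]
tcp_rot: [[0.0, 1.0, 0.0], [1.0, -0.0, -0.0], [-0.0, 0.0, -1.0]]
force: [-2.8, -2.2, 1.0]
width: 0.1
```

Call:
drive_tool([
  [[0, 0.1, 0], [0, 0, 0], 1],
  [[0, 0.1, 0], [0, 0, 0], 1],
  [[0, 0.1, 0], [0, 0, 0], 1],
  [[0, 0, 0], [0, 0, 0], 1],
  [[0, 0, 0], [0, 0, 0], 1],
])

```text
time: 4.83
position: [574.1, 61.0, 108.6]
tcp_rot: [[0.0, 1.0, 0.0], [1.0, -0.0, 0.0], [0.0, 0.0, -1.0]]
force: [-2.8, -1.4, 0.6]
width: 0.4
```

Call:
drive_tool([
  [[0, 0.1, 0], [0, 0, 0], 1],
  [[0, 0.1, 0], [0, 0, 0], 1],
  [[0, 0.1, 0], [0, 0, 0], 1],
  [[0, 0, 0], [0, 0, 0], 1],
])

```text
time: 5.17
position: [577.2, 60.9, 108.5]
tcp_rot: [[0.0, 1.0, 0.0], [1.0, -0.0, -0.0], [-0.0, 0.0, -1.0]]
force: [-2.8, -3.1, 0.2]
width: 0.6
```

Call:
drive_tool([
  [[0, 0.1, 0], [0, 0, 0], 1],
  [[0, 0.1, 0], [0, 0, 0], 1],
  [[0, 0.1, 0], [0, 0, 0], 1],
  [[0, 0, 0], [0, 0, 0], 1],
])

```text
time: 5.5
position: [580.2, 61.0, 108.6]
tcp_rot: [[0.0, 1.0, 0.0], [1.0, -0.0, -0.0], [-0.0, 0.0, -1.0]]
force: [-3.9, -3.0, 0.8]
width: 0.5
```

Call:
drive_tool([
  [[0, 0.1, 0], [0, 0, 0], 1],
  [[0, 0.1, 0], [0, 0, 0], 1],
  [[0, 0.1, 0], [0, 0, 0], 1],
  [[0, 0, 0], [0, 0, 0], 1],
])

```text
time: 5.83
position: [583.2, 61.1, 108.5]
tcp_rot: [[-0.0, 1.0, 0.0], [1.0, 0.0, 0.0], [0.0, 0.0, -1.0]]
force: [-3.2, -2.6, -0.1]
width: 0.6
```

Call:
drive_tool([
  [[0, 0.1, 0], [0, 0, 0], 1],
  [[0, 0.1, 0], [0, 0, 0], 1],
  [[0, 0, 0], [0, 0, 0], 1],
])

```text
time: 6.08
position: [585.2, 61.1, 108.6]
tcp_rot: [[-0.0, 1.0, 0.0], [1.0, 0.0, 0.0], [0.0, 0.0, -1.0]]
force: [-4.6, -2.7, 0.7]
width: 0.3
```

Call:
drive_tool([
  [[0, 0.1, 0], [0, 0, 0], 1],
  [[0, 0.1, 0], [0, 0, 0], 1],
  [[0, 0, 0], [0, 0, 0], 1],
])

```text
time: 6.33
position: [587.0, 61.2, 108.5]
tcp_rot: [[-0.0, 1.0, -0.0], [1.0, 0.0, 0.0], [0.0, -0.0, -1.0]]
force: [-4.6, -2.3, 0.8]
width: 0.1
```

Call:
drive_tool([
  [[0, 0.1, 0], [0, 0, 0], 1],
  [[0, 0.1, 0], [0, 0, 0], 1],
  [[0, 0, 0], [0, 0, 0], 1],
])

```text
time: 6.58
position: [588.2, 61.2, 108.4]
tcp_rot: [[-0.0, 1.0, -0.002], [1.0, 0.0, 0.0], [0.0, -0.002, -1.0]]
force: [-8.7, -2.4, 2.8]
width: 0.4
```

The force jumped to 9 N and position lags the command, so the lever is on its stop. I'll add a touch of pressure and hold just over 2 s.

Call:
drive_tool([
  [[0, 0.03, 0], [0, 0, 0], 1],
  [[0, 0, 0], [0, 0, 0], 1],
  [[0, 0, 0], [0, 0, 0], 1],
  [[0, 0, 0], [0, 0, 0], 1],
  [[0, 0, 0], [0, 0, 0], 1],
  [[0, 0, 0], [0, 0, 0], 1],
  [[0, 0, 0], [0, 0, 0], 1],
  [[0, 0, 0], [0, 0, 0], 1],
  [[0, 0, 0], [0, 0, 0], 1],
  [[0, 0, 0], [0, 0, 0], 1],
  [[0, 0, 0], [0, 0, 0], 1],
  [[0, 0, 0], [0, 0, 0], 1],
])

```text
time: 7.58
position: [588.4, 61.2, 108.4]
tcp_rot: [[-0.0, 1.0, -0.002], [1.0, 0.0, 0.0], [0.0, -0.002, -1.0]]
force: [-9.2, -2.2, 2.3]
width: 0.4
```

Call:
drive_tool([
  [[0, 0, 0], [0, 0, 0], 1],
  [[0, 0, 0], [0, 0, 0], 1],
  [[0, 0, 0], [0, 0, 0], 1],
  [[0, 0, 0], [0, 0, 0], 1],
  [[0, 0, 0], [0, 0, 0], 1],
  [[0, 0, 0], [0, 0, 0], 1],
  [[0, 0, 0], [0, 0, 0], 1],
  [[0, 0, 0], [0, 0, 0], 1],
  [[0, 0, 0], [0, 0, 0], 1],
  [[0, 0, 0], [0, 0, 0], 1],
  [[0, 0, 0], [0, 0, 0], 1],
  [[0, 0, 0], [0, 0, 0], 1],
])

```text
time: 8.58
position: [588.3, 61.2, 108.4]
tcp_rot: [[-0.0, 1.0, -0.002], [1.0, 0.0, 0.0], [0.0, -0.002, -1.0]]
force: [-9.2, -1.7, 2.2]
width: 0.4
```

```bash
python3 - <<'E'
from h import *
cv2.imwrite("pics/d.png",cv2.resize(arm.get_image("scene")[130:290,170:380,::-1],None,fx=3.7,fy=3.7,interpolation=cv2.INTER_CUBIC))
s=arm.read_state();print(s["position"],s["width"],s["force"])
E
```

```text
[588.33047828  61.22147414 108.35785494] 0.13619011481075471 [-9.05328829 -2.02095939  2.08389505]
```

View pics/d.png

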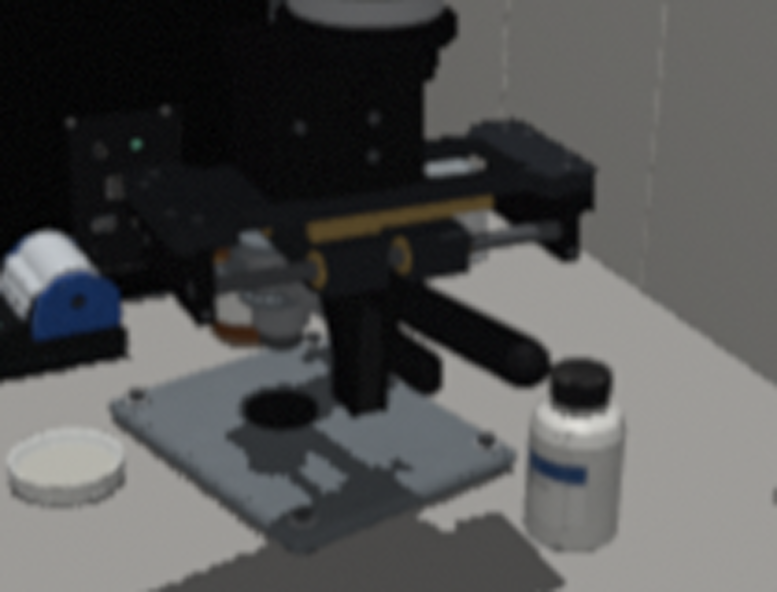

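The lever tip at (430,375) is pressed in and stays clear of the bar at (520,360). Force holds at 9 N. Next I'll ease back at about 20 mm/s, which is roughly 0.2 rad/s.

Call:
drive_tool([
  [[0, -0.1, 0], [0, 0, 0], 1],
  [[0, -0.15, 0], [0, 0, 0], 1],
  [[0, -0.15, 0], [0, 0, 0], 1],
  [[0, -0.15, 0], [0, 0, 0], 1],
  [[0, -0.15, 0], [0, 0, 0], 1],
  [[0, -0.15, 0], [0, 0, 0], 1],
  [[0, -0.15, 0], [0, 0, 0], 1],
  [[0, -0.15, 0], [0, 0, 0], 1],
  [[0, -0.15, 0], [0, 0, 0], 1],
  [[0, -0.15, 0], [0, 0, 0], 1],
  [[0, -0.15, 0], [0, 0, 0], 1],
  [[0, -0.15, 0], [0, 0, 0], 1],
])

```text
time: 9.63
position: [571.8, 61.2, 108.6]
tcp_rot: [[-0.0, 1.0, 0.0], [1.0, 0.0, 0.0], [0.0, 0.0, -1.0]]
force: [-2.9, -1.8, 0.5]
width: 0.5
```

Call:
drive_tool([
  [[0, -0.15, 0], [0, 0, 0], 1],
  [[0, -0.15, 0], [0, 0, 0], 1],
  [[0, -0.15, 0], [0, 0, 0], 1],
  [[0, -0.15, 0], [0, 0, 0], 1],
  [[0, -0.15, 0], [0, 0, 0], 1],
  [[0, -0.15, 0], [0, 0, 0], 1],
  [[0, -0.15, 0], [0, 0, 0], 1],
  [[0, -0.15, 0], [0, 0, 0], 1],
  [[0, -0.15, 0], [0, 0, 0], 1],
  [[0, -0.15, 0], [0, 0, 0], 1],
  [[0, -0.15, 0], [0, 0, 0], 1],
  [[0, -0.15, 0], [0, 0, 0], 1],
])

```text
time: 10.63
position: [553.8, 61.0, 108.7]
tcp_rot: [[-0.0, 1.0, 0.0], [1.0, 0.0, 0.0], [0.0, 0.0, -1.0]]
force: [-0.7, 1.4, 0.9]
width: 0.5
```

Call:
drive_tool([
  [[0, -0.15, 0], [0, 0, 0], 1],
  [[0, -0.15, 0], [0, 0, 0], 1],
  [[0, -0.15, 0], [0, 0, 0], 1],
  [[0, -0.15, 0], [0, 0, 0], 1],
  [[0, -0.15, 0], [0, 0, 0], 1],
  [[0, -0.15, 0], [0, 0, 0], 1],
  [[0, -0.15, 0], [0, 0, 0], 1],
  [[0, -0.15, 0], [0, 0, 0], 1],
  [[0, -0.15, 0], [0, 0, 0], 1],
  [[0, -0.15, 0], [0, 0, 0], 1],
  [[0, -0.15, 0], [0, 0, 0], 1],
  [[0, 0, 0], [0, 0, 0], 1],
])

```text
time: 11.63
position: [537.0, 61.0, 108.5]
tcp_rot: [[-0.0, 1.0, -0.0], [1.0, 0.0, -0.0], [-0.0, -0.0, -1.0]]
force: [-0.2, 0.4, -0.0]
width: 0.5
```

Call:
drive_tool([
  [[0, -0.5, 0], [0, 0, 0], 1],
  [[0, -0.8, 0], [0, 0, 0], 1],
  [[0, -0.8, 0], [0, 0, 0], 1],
  [[0, 0, -1.5], [0, 0, 0], 1],
  [[0, 0, -1.5], [0, 0, 0], 1],
  [[0, 0, -1.5], [0, 0, 0], 1],
  [[0, 0, -1.5], [0, 0, 0], 1],
  [[0, 0, -1.5], [0, 0, 0], 1],
  [[0, 0, -1.5], [0, 0, 0], 1],
  [[0, 0, 0], [0, 0, 0], 1],
  [[0, 0, 0], [0, 0, 0], 1],
])

```text
time: 12.55
position: [516.1, 61.1, 199.0]
tcp_rot: [[-0.0, 1.0, 0.001], [1.0, 0.0, 0.0], [0.0, 0.001, -1.0]]
force: [0.4, -0.2, -0.2]
width: 0.4
```

```bash
python3 - <<'E'
from h import *
cv2.imwrite("pics/e.png",cv2.resize(arm.get_image("scene")[130:290,170:380,::-1],None,fx=3.7,fy=3.7,interpolation=cv2.INTER_CUBIC))
s=arm.read_state();print(s["position"],s["width"],s["force"])
E
```

```text
[515.73911903  61.01167177 198.09509683] 0.018966469445531365 [-0.75479882 -0.02177138 -0.57730766]
```

View pics/e.png

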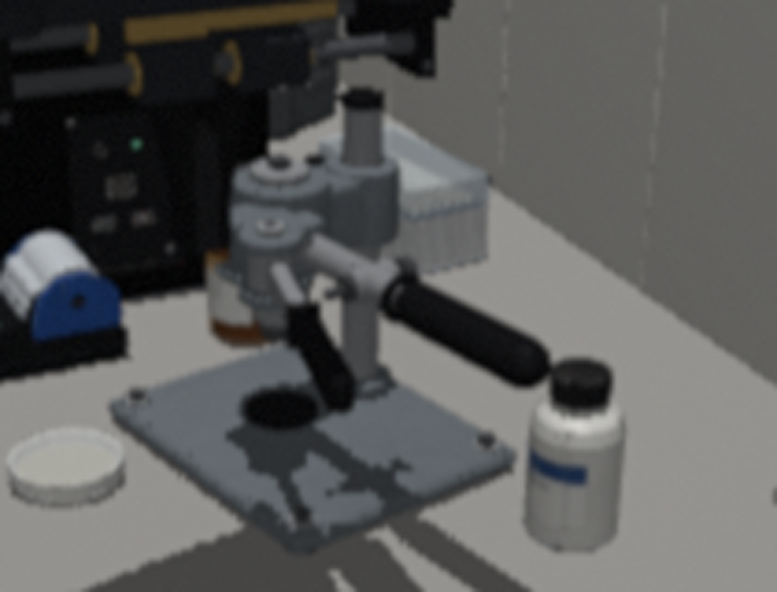

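The lever tip is back at (338,398), which matches its starting pixel. The fingers are clear above, and the bottles and dish have not moved.

```bash
python3 -c "
from cell import arm
print(arm.close_job())"
```

```text
the job is handed in; nothing more can be done
None
```

The lever check is done and the job is handed in; no verdict was reported.

- **Pressing:** With the closed fingers' back I pressed the lever in until the force rose from about 4.6 N to 9 N, after roughly 36 mm of travel. It then stopped following the command, so it was on its stop screw. I held it there for just over 2 s, and the picture showed free space between the lever and the bar.
- **Return:** I eased it out at about 18 mm/s (roughly 0.16 rad/s). The contact force fell to about zero near where contact began. Then I backed off and rose clear.
- **Last checks:** The final picture shows the lever tip within about 2 px of its starting place. The dish and white bottle stand where they were. The amber bottle is partly hidden behind the crimper, and the part that shows looks unmoved. The force on the tool was within its roughly 1 N noise.

No check failed or disagreed. The lever's angle could not be read directly, so "on the stop" and "at rest" rest on the force, position and pictures.

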